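Spot-check the tray temperature with the surface thermometer

ROBOT

A 7-joint arm with a two-finger parallel gripper is mounted at the origin on the work surface. World frame = base frame: x ahead of the robot, y to its left, z up, the work surface at z = 0. Lengths are in mm, angles in rad, forces in N, time in s.
With the tool pointing down it reaches from about 400 to 900 mm from the base axis. Payload 5.5 kg.
Tool frame: the origin (TCP) lies at the very end of the fingers, on their centre line; the grasp point (between the pads) lies 19 mm behind it; z points along the fingers, y is the direction in which the jaws open and shut (so a half turn about z gives the same grasp; the last joint's range is limited). The gripper opens to 92 mm and grips with 3 to 60 N. Pads are 19 mm wide; open, the fingers measure 130 mm over their backs; the gripper's body (75 mm by 190 mm) begins 47 mm behind the grasp point.
Start: joints at [1.565, 0.501, -0.427, 1.55, 0.221, 1.138, -0.21], TCP at [172.657, -626.649, 226.729] pointing down, gripper open.
Joint ranges: [-2.88, 2.88], [-0.31, 2.03], [-1.54, 1.56], [0.2, 2.42], [-1.41, 4.55], [0.19, 2.02], [-2.57, 2.57]. Speed limits (rad/s): [2.57, 2.57, 3.14, 3.14, 3.14, 3.14, 3.14].

INTERFACE

Orientations are given as a rotation vector (axis times angle).
In Python, from plant import robot, optics, finder gives the robot as it stands. The module is installed in compiled form; this text tells all that it offers.
- The arm moves only by the tool move_arm, never from a script. Its argument "rows" is a list of rows, each a list of 7 numbers: the finger opening in cm, from 0 to 9.18, then the shift along the tool's x, y, z in cm, then the turn, a rotation vector about the tool's x, y, z in rad. A call has 1 to 20 rows; each row shifts and turns the pose as measured when the row begins, along the tool's axes as they then stand; what a row does not reach is not made up. A row lasts 1/12 s, in which the tool goes at most 41.7 mm and 7.16 degrees, less where a joint would pass 70% of its speed; a pose out of reach is approached as far as the arm can. A call is refused whole if a number of a shift passes 4.17 or a number of a turn 0.125, either way. A call with a gripper value outside its range is refused whole. The fingers move at their own pace and stop on an object; "squeeze" is the grip in N (left out, the last holds). Time passes only in rows, so rows that do not move let the fingers close. It gives the time, the measured TCP pose, the force and the opening at its end, in the units of the state.
- robot.get_state(): the state, without advancing time (a new reading comes with each control period).
- optics.read_camera(name): name is "scene" or "top" or "wrist"; returns the picture (384x512x3 uint8, red, green, blue); there is no depth.
- optics.camera_params(name): a dict with "fx", "fy", "cx", "cy" (pixels), "extrinsics" (4x4, takes a point from camera to world coordinates); the wrist camera has in their place "mount" (4x4, takes a point from camera to tool coordinates, whose origin is the TCP and whose axes are the flange's). Camera axes: x right, y down, z forward; pixel columns grow to the right and rows downward; lengths in mm; the calibration is good to about 2 mm. A picture is of the moment at which its call begins: read the wrist's pose just before it. camera_params takes no time and is no camera call.
- robot.close_job(): hands the job in, once; it reports no verdict.
Trained networks look in the newest picture that a camera, given by its name, has taken for a name from the list of things; names that differ only in an ending like _2 or _b are one class to them, and where a whole thing is asked for, a point or a joint stands for the part that bears it (a point fixed in the world has none). Each returns a list of dicts, best first, with "confidence" (0 to 1); they miss things now and then, are a little off and sometimes report something else, mostly with a low value. They report only what shows in the picture. A call takes as long as a camera call. They do not tell look-alikes from the thing itself.
- finder.spot_in(name, camera): "point" ([x, y, z] in mm, in the coordinates of the camera as it stood for that picture, good to about 4 mm: the middle of the surface that is visible of it).
The state is a dict: "clock": time; "qpos": joint angles; "joint_vel": joint speeds; "tau": joint torques, N m; "tcp_pos": TCP position; "tool_rot": TCP orientation; "wrist_force": force on the tool from outside, world axes, zero at the start; "ft_torque": the same for the moment, N m; "finger_gap": finger opening in mm.
Only numpy, scipy, OpenCV 4.12 (cv2) and the standard library are available. Lean on these libraries where they do the work, as an engineer would, in place of code of your own. Each camera call takes 0.05 s, during which the arm holds its last target. There are 200 camera calls.

TASK

Pull the upper tray of biscuits out of the bench rack to its stop, then lift the blue surface thermometer out of its holder and hold its sprung copper tip on the ringed spot in the middle of that tray, thermometer upright and pressed lightly so that the tip is part-way in, neither just touching nor pushed right home. Hold it there for two seconds while the reading settles, and finish still holding it so. Do not touch the biscuits or jab the tray hard with the thermometer, and leave the lower tray and the other things on the table where they are.

Things in the scene. Friction and masses are not known exactly. Their poses are not given: they have to be found in the camera images.
- rack: Low stainless bench rack, fixed, 250 mm deep, 300 mm wide, 218 mm high, with a solid cover on top (underside 208 mm up, a 14 mm ream of paper lying on it). Origin: centre of its underside. Its x axis points into the rack, from the open front to the back: trays come out towards -x. Two trays in channel runners, one above the other; their front rims stand 80 mm or more in front of the posts and the cover edge (the posts' front and the cover edge are at x = -0.125).
- tray (a joint): How far the upper tray has been pulled out along the rack's -x (m): 0 fully in, 0.16 at its stop. It starts 0 to 30 mm out, stays where it is left, and slides with about 2 N of friction.
- tray_rim (a point): Middle of the upper tray's front rim, at the top of its rolled bead; moves with the tray; same axes as the rack. The bead is 9 mm thick, on a thin wall; the rim's top is 27 mm above the tray's floor inside and 148 mm above the table. The place of the middle biscuit of the front row is empty: behind the rim, the next biscuit begins 72 mm further in and the biscuits on either side lie more than 45 mm from the middle line.
- mark (a point): The ringed spot on the upper tray's floor: a white ring 30 mm across with a red dot, at the middle of the tray (160 mm behind the front rim's bead), moves with the tray, 121 mm above the table. Under the rack's cover until the tray is pulled out; 75 mm in front of the cover edge when the tray is at its stop. The tray is 330 mm deep, 240 mm wide, 30 mm high over its rim. Same axes as the rack.
- biscuits: The 13 biscuits on the upper tray (50 mm across, 11 mm high, three columns 74 mm apart, five rows about 61 mm apart, the middle place and the front middle place empty). They move with the tray. Origin: middle of the tray, on its floor.
- low_tray (a joint): How far the lower tray is pulled out (m): 0 = fully in, where it starts. To be left alone.
- probe_grip (a point): Where to grip the cordless surface thermometer: on the axis of its blue round handle (24 mm across, 80 mm long), 36 mm below the handle's top end and 44 mm above its lower end; 113 mm above the tip when that is fully out. Its z axis points up along the thermometer from tip to handle; it starts upright. Thermometer about 0.14 kg, 149 mm long; below the handle is a thin steel stem ending in a sleeve 14 mm across.
- probe_tip (a point): Centre of the copper disc's flat face (12 mm across) at the very tip of the thermometer; moves with the sprung tip. Same axes as probe_grip.
- plunger (a joint): How far the sprung tip is pressed in (m): 0 fully out, 0.008 fully home. Starts to move at about 1 N; needs about 0.4 N more per mm, 4.2 N when fully home.
- probe: The thermometer's body; origin on its axis at the lower end of the steel sleeve (9 mm above the tip when that is out, 104 mm below probe_grip).
- holder: Grey fixed bench holder of the thermometer, 80 x 80 x 80 mm, origin at the centre of its underside. The thermometer stands in its 18 mm bore with the handle's lower end on the top face, tip 69 mm below that face: lift it straight up at least 75 mm to clear it.
- canister: Jar with a steel lid, 70 mm across, 100 mm high, origin centre of underside; bystander. It and the holder may have changed places.
- timer: White kitchen timer, 35 x 75 x 65 mm, origin centre of underside; bystander.
- cutter: Steel ring biscuit cutter, 70 mm across, 40 mm high; bystander.
- mug: White mug, 80 mm across, 90 mm high; bystander.
- palette: Spatula with a wooden handle, 240 mm long, lying flat on the table between the rack and the holder, handle towards the robot, below the height of the trays; bystander.
- bowl: Steel bowl, 140 mm across, 60 mm high; bystander.
Things that resemble listed ones, but are neither listed nor needed, are in the scene too. There is more than one size of the probe; the job needs the larger. What is shaped like the holder but brown is not meant.

How it is judged (in metres and radians):
On the way, in this order (a step that is already met when the one before it is completed fails the run):
1. the upper tray is pulled out to its stop (value of joint tray above 0.148 m), for 0.2 s.
2. the thermometer's tip is held on the ringed spot, upright, lightly pressed, for two seconds (distance between probe_tip and mark below 0.01 m and angle between probe's own z axis and vertical below 0.14 rad and value of joint plunger between 0.001 and 0.0072 m and contact force between probe and rack between 1 and 6 N), for 1.8 s.
At the end, for the whole second after the job is handed in: The upper tray is within 15 mm of its stop; the gripper holds the thermometer still and within 8 degrees of upright, its tip within 10 mm of the centre of the ringed spot and pressed in 1 to 7.2 mm of its 8 mm travel, with 1 to 6 N on the tray (all of step 2 and value of joint tray above 0.145 m and contact force between probe and the fingers above 2 N and contact force between probe and holder below 0.05 N and linear speed of probe below 0.02 m/s); the arm keeps its last pose, push and grip.
It fails at once if a biscuit is touched (contact force between biscuits and the fingers above 0.5 N or contact force between biscuits and the arm above 0.5 N or contact force between biscuits and probe above 0.5 N).
It fails at once if the thermometer is pushed hard against the tray or rack (contact force between probe and rack above 15 N).
It fails at once if the lower tray is pulled out (value of joint low_tray above 0.03 m).
It fails at once if another thing on the table is shifted (distance of any of canister, timer, cutter, mug, palette, bowl from where it was at the start of the episode above 0.03 m).
It also fails if it takes over 64 s, if anything falls off the work surface, if the arm or the gripper's body presses on something with over 40 N, if the wrist force passes 120 N, or if a joint passes its speed limit or range.

## Working session

There is one attempt and no reset: what is moved stays moved. The work goes in short steps, Python scripts to look and compute and a tool call to move; the robot and the scene stay as the last step left them, time stands still between calls to the robot, and variables do not carry over. Pictures are saved under pics/ and viewed, about 8 in all and at most 12, crops included, and the job is handed in when it is done.

Besides the shell and the picture viewer there is one more tool, called after "Emit:" by a JSON object that holds its "op" and its "data", one argument or row to a line. move_arm: Moves the arm, as the interface text tells. Its arguments: {"type":"object","properties":{"rows":{"type":"array","items":{"type":"array","items":{"type":"number"}}},"squeeze":{"type":"number"}},"required":["rows"]}

```bash
mkdir -p pics
cat > h.py <<'E'
import numpy as np, cv2
from plant import robot, optics, finder
from scipy.spatial.transform import Rotation as R
def T():
    s=robot.get_state(); M=np.eye(4); M[:3,:3]=R.from_rotvec(s["tool_rot"]).as_matrix(); M[:3,3]=s["tcp_pos"]; return M
def ext(n):
    p=optics.camera_params(n)
    return T()@np.array(p["mount"]) if n=="wrist" else np.array(p["extrinsics"])
def snap(n,f=None):
    E=ext(n); im=optics.read_camera(n)
    if f: cv2.imwrite("pics/"+f,im[:,:,::-1])
    return im,E
def find(name,n,E,k=3):
    return [(round(d["confidence"],2),np.round((E@np.r_[d["point"],1])[:3],0).tolist()) for d in finder.spot_in(name,n)[:k]]
def ray(n,E,u,v,z):
    p=optics.camera_params(n); d=E[:3,:3]@np.array([(u-p["cx"])/p["fx"],(v-p["cy"])/p["fy"],1]); o=E[:3,3]
    return o+d*(z-o[2])/d[2]
def proj(n,E,P):
    p=optics.camera_params(n); q=np.linalg.inv(E)@np.r_[P,1]; return [p["fx"]*q[0]/q[2]+p["cx"],p["fy"]*q[1]/q[2]+p["cy"]]
E
python3 - <<'E'
from h import *
ims=[]
for n in ("scene","top"):
    im,E=snap(n,n+"1.png")
    print(n,np.round(E[:3,3]))
    for t in ("rack","tray_rim","probe_grip","holder","canister","timer","palette","mug","bowl","cutter","mark"):
        print(t,find(t,n,E))
s=robot.get_state();print(s["clock"],s["tcp_pos"],T().round(2).tolist(),s["wrist_force"])
E
```

```text
scene [1169.  664.  672.]
rack [(0.65, [595.0, -251.0, 129.0])]
tray_rim [(0.89, [550.0, -205.0, 132.0])]
probe_grip [(0.73, [600.0, 126.0, 76.0]), (0.54, [619.0, 228.0, 59.0]), (0.16, [594.0, 464.0, 57.0])]
holder [(0.98, [620.0, 226.0, 61.0]), (0.74, [499.0, 42.0, 64.0])]
canister [(0.89, [496.0, 286.0, 70.0]), (0.65, [623.0, 226.0, 63.0]), (0.63, [405.0, 146.0, 9.0])]
timer [(0.59, [757.0, 148.0, 44.0])]
palette [(0.5, [401.0, 148.0, 6.0])]
mug [(0.97, [595.0, 465.0, 58.0])]
bowl [(0.95, [399.0, 488.0, 35.0])]
cutter [(0.89, [677.0, 357.0, 22.0]), (0.66, [754.0, 145.0, 45.0])]
mark [(0.86, [549.0, -206.0, 130.0])]
top [ 373.  105. 1307.]
rack [(0.82, [538.0, -288.0, 217.0])]
tray_rim [(0.72, [546.0, -173.0, 119.0])]
probe_grip [(0.55, [587.0, 210.0, 158.0])]
holder [(0.78, [578.0, 202.0, 79.0]), (0.73, [478.0, 24.0, 81.0])]
canister [(0.74, [545.0, -169.0, 122.0]), (0.67, [467.0, 273.0, 100.0])]
timer [(0.5, [738.0, 130.0, 67.0]), (0.29, [465.0, 137.0, -1.0])]
palette [(0.58, [465.0, 140.0, -1.0]), (0.39, [580.0, 468.0, 41.0])]
mug [(0.67, [580.0, 466.0, 38.0]), (0.27, [546.0, -173.0, 119.0])]
bowl [(0.76, [421.0, 504.0, 23.0])]
cutter [(0.59, [679.0, 353.0, 24.0])]
mark [(0.73, [544.0, -171.0, 122.0])]
1.2 [ 172.67592323 -626.66244271  226.73963019] [[0.96, 0.27, 0.0, 172.68], [0.27, -0.96, -0.0, -626.66], [0.0, 0.0, -1.0, 226.74], [0.0, 0.0, 0.0, 1.0]] [0.59111472 0.16832839 0.91993747]
```

View pics/scene1.png

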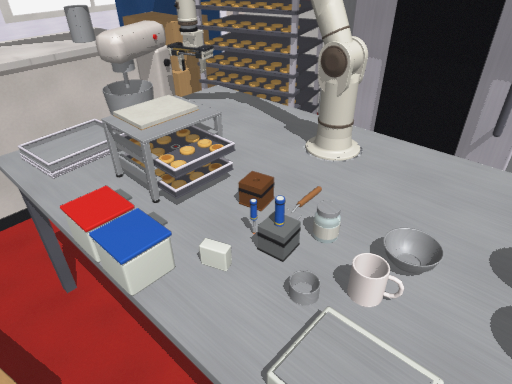

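View pics/top1.png

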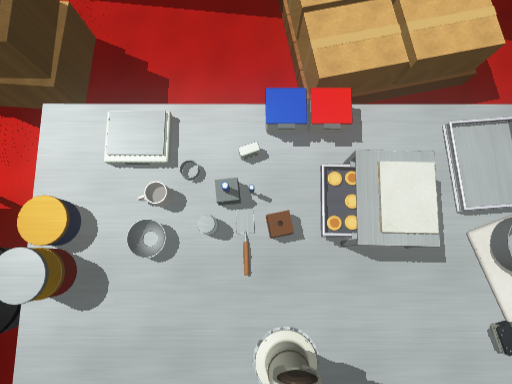

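Scene: the large blue thermometer stands in the grey holder (scene 283,210) with a smaller one beside it at (253,212). The rack front faces +y, with the tray rim at about column 322 in the top view. Next I'll enlarge the two work areas.

Run:
```python
from h import *
im=cv2.imread("pics/top1.png")
a=cv2.resize(im[145:255,310:450],None,fx=4,fy=4,interpolation=cv2.INTER_CUBIC)
b=cv2.resize(im[165:275,195:285],None,fx=4,fy=4,interpolation=cv2.INTER_CUBIC)
print(a.shape,b.shape)
cv2.imwrite("pics/c1.png",np.hstack([b,a])[:, :800]) 
E=ext("top");
for u,v,z in ((322,165,148),(322,236,148),(356,151,218),(356,244,218),(440,151,218),(226,187,160),(252,188,130)): print(u,v,ray("top",E,u,v,z).round(0))
```

```text
(440, 560, 3) (440, 360, 3)
322 165 [ 665. -117.  148.]
322 236 [ 428. -111.  148.]
356 151 [ 694. -213.  218.]
356 244 [ 401. -201.  218.]
440 151 [ 694. -479.  218.]
226 187 [587. 203. 160.]
252 188 [589. 118. 130.]
```

View pics/c1.png

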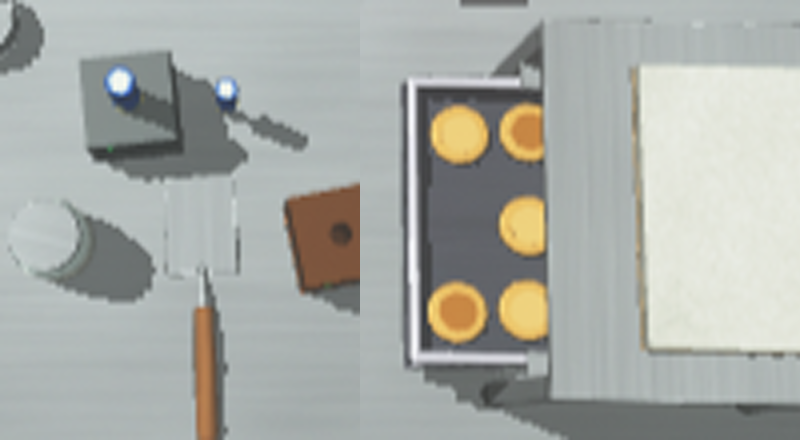

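The enlarged crop shows the tray rim bead as the vertical line at crop x≈411, with the front middle place clear. The rim's middle is about (547,-118) and the rack yaw is about 0.013 rad. The fingers can hook behind the rim, jaws closed and the jaw axis along world x.

Emit:
{"op": "move_arm", "data": {
  "rows": [
    [0,0,0,-1.2,0,0,-0.118],
    [0,0,0,-1.2,0,0,-0.118],
    [0,0,0,-1.2,0,0,-0.118],
    [0,0,0,-1.2,0,0,-0.118],
    [0,0,0,-1.2,0,0,-0.118],
    [0,0,0,-1.2,0,0,-0.118],
    [0,0,0,-1.2,0,0,-0.118],
    [0,0,0,-1.2,0,0,-0.118],
    [0,0,0,-1.2,0,0,-0.118],
    [0,0,0,-1.2,0,0,-0.118],
    [0,0,0,-1.2,0,0,-0.118],
    [0,0,0,0,0,0,0]
  ]
}}

```text
clock: 2.2
tcp_pos: [172.1, -625.6, 363.4]
tool_rot: [-2.152, -2.284, -0.002]
wrist_force: [0.6, 0.3, -0.5]
finger_gap: 16.2
```

```bash
cat >> h.py <<'E'
def to(P):  # shift in cm along tool axes to world point P
    M=T(); return (M[:3,:3].T@(np.array(P)-M[:3,3])/10).round(2)
E
python3 -c "
from h import *
print(T().round(3).tolist(), to([547,-135,350]), np.array(optics.camera_params('wrist')['mount']).round(2).tolist(), robot.get_state()['clock'],robot.get_state()['qpos'])"
```

```text
[[-0.06, 0.998, -0.002, 172.106], [0.998, 0.06, 0.003, -625.58], [0.003, -0.002, -1.0, 363.397], [0.0, 0.0, 0.0, 1.0]] [46.72 40.36  1.43] [[0.0, -0.97, -0.26, 70.23], [1.0, 0.0, -0.0, 0.16], [0.0, -0.26, 0.97, -157.78], [0.0, 0.0, 0.0, 1.0]] 2.2 [ 1.75132273  0.46636093 -0.72767257  1.36223072  0.306918    1.43045617
  1.09367112]
```

Emit:
{"op": "move_arm", "data": {
  "rows": [
    [0,2.8,2.42,0,0,0,0],
    [0,2.8,2.42,0,0,0,0],
    [0,2.8,2.42,0,0,0,0],
    [0,2.8,2.42,0,0,0,0],
    [0,2.8,2.42,0,0,0,0],
    [0,2.8,2.42,0,0,0,0],
    [0,2.8,2.42,0,0,0,0],
    [0,2.8,2.42,0,0,0,0],
    [0,2.8,2.42,0,0,0,0],
    [0,2.8,2.42,0,0,0,0],
    [0,2.8,2.42,0,0,0,0],
    [0,2.8,2.42,0,0,0,0],
    [0,2.8,2.42,0,0,0,0],
    [0,2.8,2.42,0,0,0,0],
    [0,2.8,2.42,0,0,0,0],
    [0,2.8,2.42,0,0,0,0.07],
    [0,0,0,0,0,0,0]
  ]
}}

```text
clock: 3.62
tcp_pos: [557.2, -150.0, 351.8]
tool_rot: [-2.325, -2.102, -0.0]
wrist_force: [-0.8, 1.2, 1.4]
finger_gap: -0.0
```

```bash
python3 -c "
from h import *
im,E=snap('wrist','w1.png')
print(T().round(3).tolist(), find('tray_rim','wrist',E), find('biscuits','wrist',E), proj('wrist',E,[547,-118,148]),proj('wrist',E,[447,-116.7,148]),robot.get_state()['clock'])"
```

```text
[[0.1, 0.995, -0.007, 555.476], [0.995, -0.1, 0.004, -153.241], [0.003, -0.008, -1.0, 351.397], [0.0, 0.0, 0.0, 1.0]] [(0.59, [556.0, -165.0, 119.0]), (0.53, [555.0, -175.0, 136.0])] [(0.73, [552.0, -176.0, 134.0])] [np.float64(246.13970935793893), np.float64(137.67077689545175)] [np.float64(161.83760280815858), np.float64(144.9961264000139)] 3.7667
```

View pics/w1.png

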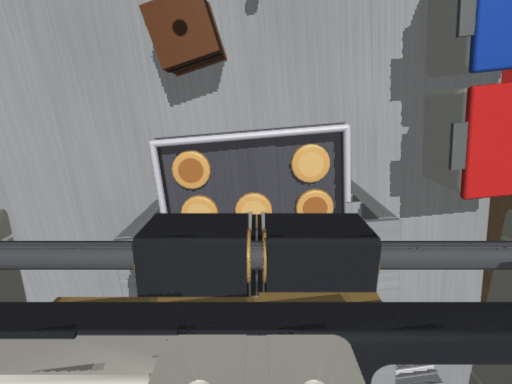

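Wrist view: the rim corners are at (153,143) and (348,128), and the front middle gap around (250,165) is free.

```bash
python3 -c "
from h import *
E=ext('wrist')
a,b=ray('wrist',E,155,143,148),ray('wrist',E,346,128,148); m=(a+b)/2; print(a,b,m, to([m[0],m[1]-32,250]), T().round(3).tolist())"
```

```text
[ 434.77651169 -123.28343498  148.        ] [ 658.45808647 -128.93525213  148.        ] [ 546.61729908 -126.10934355  148.        ] [ 0.04 -0.58 10.13] [[0.105, 0.994, -0.009, 553.249], [0.994, -0.105, 0.001, -159.186], [-0.0, -0.009, -1.0, 351.219], [0.0, 0.0, 0.0, 1.0]]
```

Emit:
{"op": "move_arm", "data": {
  "rows": [
    [0,0,0,0,0,0,-0.045],
    [0,0.8,-0.7,0,0,0,-0.045],
    [0,0,0,3,0,0,0],
    [0,0,0,3,0,0,0],
    [0,0,0,3,0,0,0],
    [0,0,0,2,0,0,0],
    [0,0,0,1,0,0,0],
    [0,0,0,0,0,0,0],
    [0,0,0,0,0,0,0]
  ]
}}

```text
clock: 4.52
tcp_pos: [536.9, -172.8, 226.0]
tool_rot: [-2.278, -2.161, 0.024]
wrist_force: [-0.9, -0.2, -0.7]
finger_gap: 0.4
```

```bash
python3 -c "
from h import *
im,E=snap('wrist','w2.png')
print(T().round(3).tolist(), robot.get_state()['joint_vel'].round(3),to([547,-150,134]),[np.round(proj('wrist',E,[547,y,148])) for y in (-118,-120)],robot.get_state()['clock'])
cv2.imwrite('pics/w2.png',im[:300,:,::-1])
"
```

```text
[[0.053, 0.999, -0.012, 537.031], [0.999, -0.053, -0.01, -173.095], [-0.01, -0.011, -1.0, 226.245], [0.0, 0.0, 0.0, 1.0]] [-0.009 -0.01  -0.013 -0.017  0.     0.003  0.001] [2.45 0.98 9.19] [array([267., 121.]), array([267., 124.])] 4.5667
```

View pics/w2.png

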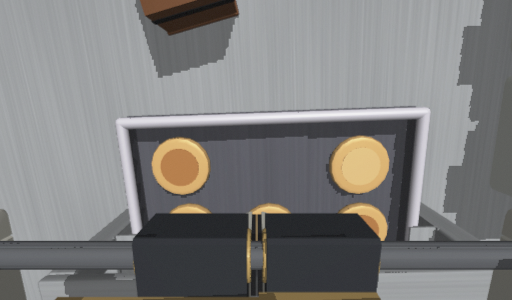

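The rim's middle is now at (273,117), which puts it at about (551,-115), and the fingers have clear space behind it. I'll centre first, then descend.

Emit:
{"op": "move_arm", "data": {
  "rows": [
    [0,1.4,0.7,0,0,0,-0.02],
    [0,1.4,0.7,0,0,0,-0.02],
    [0,0,0,0,0,0,0],
    [0,0,0,0,0,0,0]
  ]
}}

```text
clock: 4.9
tcp_pos: [555.3, -147.5, 230.7]
tool_rot: [2.236, 2.199, -0.02]
wrist_force: [0.3, -0.4, -0.2]
finger_gap: 0.3
```

```bash
python3 -c "
from h import *
print(T().round(3).tolist(), to([551,-146,134]))"
```

```text
[[0.017, 1.0, -0.005, 555.312], [1.0, -0.017, -0.013, -147.505], [-0.013, -0.005, -1.0, 230.723], [0.0, 0.0, 0.0, 1.0]] [ 0.27 -0.39  9.67]
```

Emit:
{"op": "move_arm", "data": {
  "rows": [
    [0,0.2,-0.3,2,0.005,-0.012,0],
    [0,0,0,2,0,0,0],
    [0,0,0,2,0,0,0],
    [0,0,0,1.5,0,0,0],
    [0,0,0,1.0,0,0,0],
    [0,0,0,0.5,0,0,0],
    [0,0,0,0.3,0,0,0],
    [0,0,0,0,0,0,0]
  ]
}}

```text
clock: 5.57
tcp_pos: [556.9, -149.6, 140.8]
tool_rot: [2.225, 2.185, -0.033]
wrist_force: [-0.5, 0.1, -0.0]
finger_gap: 0.6
```

```bash
python3 -c "
from h import *
print(T().round(3).tolist(), to([551,-146,134]))"
```

```text
[[0.018, 1.0, 0.001, 556.881], [0.999, -0.018, -0.031, -149.623], [-0.031, 0.001, -1.0, 140.775], [0.0, 0.0, 0.0, 1.0]] [ 0.37 -0.6   0.67]
```

Emit:
{"op": "move_arm", "data": {
  "rows": [
    [0,0.2,-0.5,0.6,0,0.03,0],
    [0,0.5,0,0,0,0,0],
    [0,1,0,0,0,0,0],
    [0,1,0,0,0,0,0],
    [0,1,0,0,0,0,0],
    [0,1,0,0,0,0,0],
    [0,1,0,0,0,0,0],
    [0,1,0,0,0,0,0],
    [0,1,0,0,0,0,0],
    [0,1,0,0,0,0,0],
    [0,0,0,0,0,0,0]
  ]
}}

```text
clock: 6.48
tcp_pos: [555.9, -54.8, 138.5]
tool_rot: [2.233, 2.195, -0.001]
wrist_force: [0.5, 0.1, 0.1]
finger_gap: 0.3
```

```bash
python3 -c "
from h import *
print(T().round(3).tolist(), to([551,-146,134]))"
```

```text
[[0.017, 1.0, 0.007, 555.892], [1.0, -0.017, -0.008, -54.816], [-0.008, 0.007, -1.0, 138.527], [0.0, 0.0, 0.0, 1.0]] [-9.12 -0.34  0.52]
```

Emit:
{"op": "move_arm", "data": {
  "rows": [
    [0,0,-0.2,0.6,0,0,0],
    [0,1,0,0.1,0,0,0],
    [0,1,0,0,0,0,0],
    [0,1,0,0,0,0,0]
  ]
}}

```text
clock: 6.82
tcp_pos: [555.6, -26.2, 131.3]
tool_rot: [2.234, 2.189, -0.002]
wrist_force: [-1.1, -3.3, 2.0]
finger_gap: 0.5
```

```bash
python3 -c "
from h import *
im,E=snap('top')
print(T().round(3)[:3,3])
cv2.imwrite('pics/t2.png',cv2.resize(im[130:270,220:440,::-1],None,fx=3,fy=3))"
```

```text
[555.587 -22.721 131.57 ]
```

View pics/t2.png

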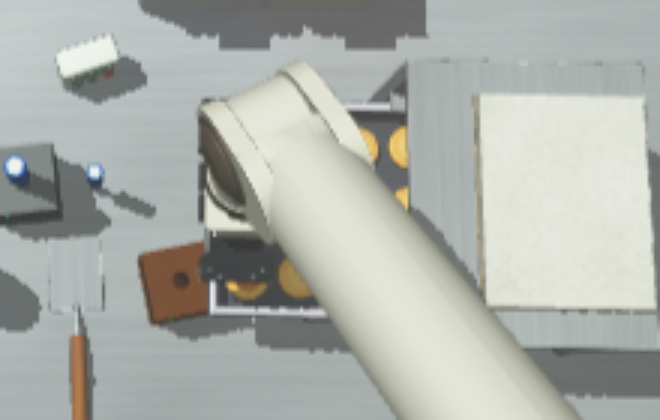

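The tray is sliding out with the fingers behind its rim: its front edge is at crop column ≈203, and the wrist force during the pull was about 3 N.

Emit:
{"op": "move_arm", "data": {
  "rows": [
    [0,1,0,0,0,0,0],
    [0,1,0,0,0,0,0],
    [0,1,0,0,0,0,0],
    [0,0.6,0,0,0,0,0],
    [0,0.6,0,0,0,0,0]
  ]
}}

```text
clock: 7.28
tcp_pos: [556.3, 13.1, 131.1]
tool_rot: [2.231, 2.183, -0.016]
wrist_force: [-3.5, -28.2, 12.4]
finger_gap: 0.6
```

Emit:
{"op": "move_arm", "data": {
  "rows": [
    [0,0.6,0,0,0,0,0],
    [0,0.6,0,0,0,0,0],
    [0,0.6,0,0,0,0,0]
  ]
}}

```text
clock: 7.53
tcp_pos: [556.2, 12.5, 131.3]
tool_rot: [2.233, 2.157, -0.053]
wrist_force: [-3.6, -15.2, 9.0]
finger_gap: 0.4
```

The tray has hit its stop: it stalled at 12.5 mm in y while the force rose to 15–28 N. I'll back off, rise, and go over the thermometer.

Emit:
{"op": "move_arm", "data": {
  "rows": [
    [0,-0.8,0,0,0,0.03,0],
    [0,0,0,-2.5,0,0.02,0],
    [0,0,0,-4,0,0,0],
    [0,0,0,-4,0,0,0],
    [5,0,0,-4,0,0,0],
    [5,2,0.3,-3,0,0,0],
    [5,3,0.5,0,0,0,0],
    [5,3,0.5,0,0,0,0],
    [5,3,0.5,0,0,0,0],
    [5,3,0.5,0,0,0,0],
    [5,2,0.5,0,0,0,0],
    [5,0,0,0,0,0,0],
    [5,0,0,0,0,0,0],
    [5,0,0,0,0,0,0]
  ]
}}

```text
clock: 8.7
tcp_pos: [587.4, 181.0, 314.2]
tool_rot: [-2.247, -2.177, -0.016]
wrist_force: [0.3, -0.2, 0.0]
finger_gap: 50.0
```

```bash
python3 -c "
from h import *
im,E=snap('wrist','w3.png')
print(T().round(3).tolist(), find('probe_grip','wrist',E), find('holder','wrist',E), np.round(proj('wrist',E,[587,203,160])),robot.get_state()['clock'])
np.save('E3.npy',E)"
```

```text
[[0.032, 0.999, -0.002, 587.342], [0.999, -0.032, 0.016, 180.331], [0.016, -0.002, -1.0, 314.089], [0.0, 0.0, 0.0, 1.0]] [(0.7, [598.0, 216.0, 163.0]), (0.62, [593.0, 125.0, 108.0]), (0.61, [583.0, 30.0, 133.0])] [(0.71, [593.0, 219.0, 80.0]), (0.58, [592.0, 215.0, 161.0]), (0.46, [515.0, 17.0, 72.0])] [256. 153.] 8.85
```

View pics/w3.png

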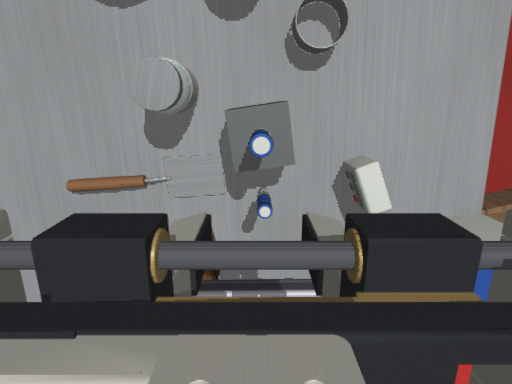

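The large thermometer's top cap is at (261,146) on the grey holder; the small one is at (264,207).

```bash
python3 -c "
from h import *
E=np.load('E3.npy'); P=ray('wrist',E,261,145.5,160); print(P, to([P[0],P[1],180]), to([P[0],P[1],105]))"
```

```text
[592.55174246 210.641359   160.        ] [ 3.03  0.37 13.46] [ 2.92  0.38 20.96]
```

Emit:
{"op": "move_arm", "data": {
  "rows": [
    [7,1.5,0.2,1,0,-0.016,0],
    [7,1.4,0.2,2,0,0,0],
    [7,0,0,3,0,0,0],
    [7,0,0,3,0,0,0],
    [7,0,0,2,0,0,0],
    [7,0,0,1,0,0,0],
    [7,0,0,0,0,0,0],
    [7,0,0,0,0,0,0]
  ]
}}

```text
clock: 9.52
tcp_pos: [598.3, 194.8, 191.8]
tool_rot: [2.277, 2.154, -0.003]
wrist_force: [0.8, -0.1, 0.9]
finger_gap: 70.0
```

```bash
python3 -c "
from h import *
im,E=snap('wrist','w4.png'); np.save('E4.npy',E)
print(T().round(3).tolist(), find('probe_grip','wrist',E), np.round(proj('wrist',E,[592.5,210.6,160])),robot.get_state()['clock'])"
```

```text
[[0.056, 0.998, 0.004, 598.474], [0.998, -0.056, -0.007, 194.57], [-0.007, 0.004, -1.0, 191.999], [0.0, 0.0, 0.0, 1.0]] [(0.69, [594.0, 121.0, 66.0]), (0.59, [594.0, 218.0, 160.0])] [246. 190.] 9.6167
```

View pics/w4.png

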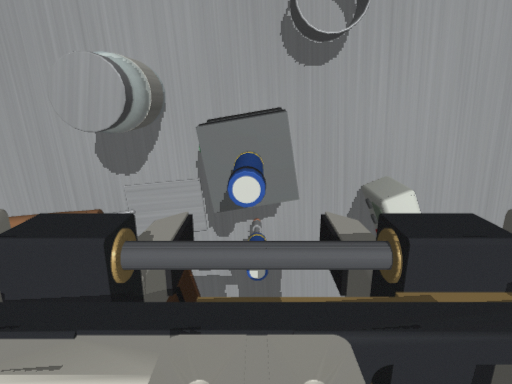

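The cap is at (246,189), against a predicted (246,190), so the position (592.5,211) is confirmed.

Emit:
{"op": "move_arm", "data": {
  "rows": [
    [7,1.7,-0.5,0,0,0.007,0],
    [7,0,0,0,0,0,0],
    [7,0,0,0,0,0,0]
  ]
}}

```text
clock: 9.87
tcp_pos: [596.6, 214.6, 196.5]
tool_rot: [2.28, 2.153, 0.017]
wrist_force: [0.1, -0.4, 0.1]
finger_gap: 69.9
```

```bash
python3 -c "
from h import *
print(T().round(3).tolist(), to([592.5,211,105]))"
```

```text
[[0.057, 0.998, 0.011, 596.614], [0.998, -0.057, 0.003, 214.58], [0.004, 0.011, -1.0, 196.517], [0.0, 0.0, 0.0, 1.0]] [-0.42 -0.49  9.15]
```

Emit:
{"op": "move_arm", "data": {
  "rows": [
    [7,-0.3,-0.5,2,0.01,-0.004,0],
    [7,0,0,2,0,0,0],
    [7,0,0,2,0,0,0],
    [7,0,0,1.5,0,0,0],
    [7,0,0,1,0,0,0],
    [7,0,0,0.3,0,0,0],
    [7,0,0,0,0,0,0]
  ]
}}

```text
clock: 10.45
tcp_pos: [593.3, 216.4, 108.4]
tool_rot: [2.276, 2.159, 0.013]
wrist_force: [0.1, -0.0, 0.9]
finger_gap: 70.0
```

```bash
python3 -c "
from h import *
print(T().round(3).tolist(), to([592.5,211,105]))"
```

```text
[[0.053, 0.999, 0.009, 593.257], [0.999, -0.053, 0.003, 216.392], [0.003, 0.009, -1.0, 108.368], [0.0, 0.0, 0.0, 1.0]] [-0.54 -0.05  0.33]
```

Emit:
{"op": "move_arm", "data": {
  "rows": [
    [7,-0.45,-0.05,0.3,0.009,-0.003,0],
    [7,0,0,0,0,0,0],
    [5,0,0,0,0,0,0],
    [3,0,0,0,0,0,0],
    [1.5,0,0,0,0,0,0],
    [1.5,0,0,0,0,0,0],
    [1.5,0,0,0,0,0,0],
    [1.5,0,0,0,0,0,0],
    [1.5,0,0,0,0,0,0]
  ],
  "squeeze": 30
}}

```text
clock: 11.2
tcp_pos: [595.1, 212.5, 109.4]
tool_rot: [2.279, 2.16, 0.007]
wrist_force: [-0.8, -0.4, 1.2]
finger_gap: 27.9
```

```bash
python3 -c "
from h import *
s=robot.get_state()
print(T().round(3).tolist(), to([592.5,211,105]),s['finger_gap'],s['wrist_force'])"
```

```text
[[0.053, 0.999, 0.005, 595.117], [0.999, -0.053, 0.002, 212.545], [0.002, 0.005, -1.0, 109.447], [0.0, 0.0, 0.0, 1.0]] [-0.17 -0.26  0.44] 27.854212510496225 [-0.79081051 -0.43971644  1.21086261]
```

Emit:
{"op": "move_arm", "data": {
  "rows": [
    [1.5,0,0,0,0,0,0],
    [1.5,0,0,0,0,0,0],
    [1.5,0,0,0,0,0,0],
    [1.5,0,0,0,0,0,0]
  ]
}}

```text
clock: 11.53
tcp_pos: [595.0, 212.6, 109.5]
tool_rot: [2.278, 2.16, 0.007]
wrist_force: [-0.3, 0.3, -1.0]
finger_gap: 23.7
```

Gripped (gap 23.7 mm). The tip is 98.5 mm below the TCP. Lifting.

Emit:
{"op": "move_arm", "data": {
  "rows": [
    [1.5,0,0,-0.5,0,0,0],
    [1.5,0,0,-1.5,0,0,0],
    [1.5,0,0,-2,0,0,0],
    [1.5,0,0,-2,0,0,0],
    [1.5,0,0,-2,0,0,0],
    [1.5,0,0,-2,0,0,0],
    [1.5,0,0,-2,0,0,0],
    [1.5,0,0,-2,0,0,0],
    [1.5,0,0,-2,0,0,0],
    [1.5,0,0,-1,0,0,0],
    [1.5,0,0,0,0,0,0],
    [1.5,0,0,0,0,0,0]
  ]
}}

```text
clock: 12.53
tcp_pos: [592.1, 213.8, 296.1]
tool_rot: [2.275, 2.165, 0.01]
wrist_force: [-0.7, -0.2, -1.8]
finger_gap: 23.4
```

```bash
python3 -c "
from h import *
s=robot.get_state()
im,E=snap('top')
print(T().round(3).tolist(), to([556,-100,300]),s['finger_gap'],s['wrist_force'],find('mark','top',E),find('tray_rim','top',E))
cv2.imwrite('pics/t3.png',cv2.resize(im[130:270,240:440,::-1],None,fx=4,fy=4))"
```

```text
[[0.049, 0.999, 0.005, 592.087], [0.999, -0.049, 0.003, 213.884], [0.004, 0.005, -1.0, 295.912], [0.0, 0.0, 0.0, 1.0]] [-31.53  -2.06  -0.53] 23.36232962496089 [-0.66688858 -0.18331428 -1.77524198] [(0.8, [580.0, -132.0, 123.0]), (0.39, [578.0, 470.0, 40.0])] [(0.84, [579.0, -132.0, 120.0]), (0.59, [563.0, -132.0, 131.0])]
```

View pics/t3.png

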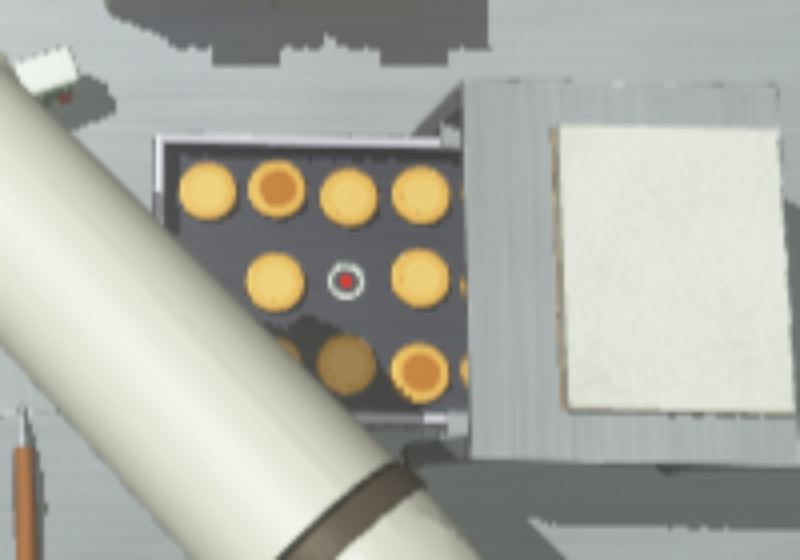

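The mark is clear at crop (346,281), i.e. full image ≈(326.1,199.9). The tray's front rim is at crop column ≈159.

```bash
python3 -c "
from h import *
E=ext('top'); m=ray('top',E,326.1,199.9,121); print(m, ray('top',E,279.6,165,148), to([m[0],m[1],290]))"
```

```text
[ 550.62943034 -133.23370267  121.        ] [664.87827561  25.0948531  148.        ] [-34.82  -2.38   0.34]
```

Emit:
{"op": "move_arm", "data": {
  "rows": [
    [1.5,-1,-0.1,0,0,0,0],
    [1.5,-2.5,-0.15,0,0,0,0],
    [1.5,-2.8,-0.2,0,0,0,0],
    [1.5,-2.8,-0.2,0,0,0,0],
    [1.5,-2.8,-0.2,0,0,0,0],
    [1.5,-2.8,-0.2,0,0,0,0],
    [1.5,-2.8,-0.2,0,0,0,0],
    [1.5,-2.8,-0.2,0,0,0,0],
    [1.5,-2.8,-0.2,0,0,0,0],
    [1.5,-2.8,-0.2,0,0,0,0],
    [1.5,-2.5,-0.15,0,0,0,0],
    [1.5,-1.5,-0.1,0,0,0,0],
    [1.5,0,0,0,0,0,0],
    [1.5,0,0,0,0,0,0],
    [1.5,0,0,0,0,0,0]
  ]
}}

```text
clock: 13.93
tcp_pos: [539.6, -109.2, 274.0]
tool_rot: [-2.262, -2.144, 0.031]
wrist_force: [0.1, 0.7, -1.9]
finger_gap: 23.7
```

```bash
python3 -c "
from h import *
s=robot.get_state()
im,E=snap('wrist','w5.png'); M=T(); np.save('E5.npy',E)
print(M.round(3).tolist(), to([550.6,-133.2,250]),s['finger_gap'],s['wrist_force'],find('mark','wrist',E),find('probe_tip','wrist',E),np.round(proj('wrist',E,[550.6,-133.2,121])),np.round(proj('wrist',E,(M@[0,0,98.5,1])[:3])))"
```

```text
[[0.052, 0.998, -0.031, 539.711], [0.999, -0.052, 0.005, -108.61], [0.003, -0.032, -0.999, 274.022], [0.0, 0.0, 0.0, 1.0]] [-2.41  1.29  2.36] 23.74736796307865 [ 0.12466608  0.7098114  -1.89883081] [(0.57, [554.0, -43.0, 118.0])] [(0.48, [557.0, -46.0, 119.0]), (0.39, [538.0, -103.0, 304.0])] [273. 194.] [257. 185.]
```

View pics/w5.png

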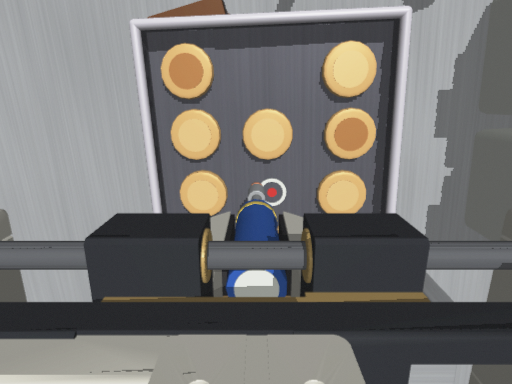

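The tip at (257,186) and the mark at (272,192) both match the predictions to within 2 px. Next: level the tool, then move over the mark.

Emit:
{"op": "move_arm", "data": {
  "rows": [
    [1.5,-1,0.5,0,-0.032,-0.003,0],
    [1.5,-1,0.5,0,0,0,0],
    [1.5,0,0,1,0,0,0],
    [1.5,0,0,1,0,0,0],
    [1.5,0,0,0,0,0,0],
    [1.5,0,0,0,0,0,0]
  ]
}}

```text
clock: 14.58
tcp_pos: [551.1, -121.5, 252.8]
tool_rot: [-2.265, -2.177, -0.005]
wrist_force: [0.4, 0.1, -0.7]
finger_gap: 23.8
```

```bash
python3 -c "
from h import *
print(T().round(3).tolist(), to([550.3,-132.2,240]))"
```

```text
[[0.039, 0.999, 0.002, 551.079], [0.999, -0.04, 0.002, -121.484], [0.002, 0.002, -1.0, 252.789], [0.0, 0.0, 0.0, 1.0]] [-1.08 -0.04  1.28]
```

Emit:
{"op": "move_arm", "data": {
  "rows": [
    [1.5,-1,0,0.5,0,0,0],
    [1.5,0,0,0.5,0,0,0],
    [1.5,0,0,0,0,0,0],
    [1.5,0,0,0,0,0,0]
  ]
}}

```text
clock: 14.92
tcp_pos: [550.3, -131.3, 240.9]
tool_rot: [-2.261, -2.177, -0.004]
wrist_force: [-0.6, 0.5, -1.3]
finger_gap: 24.0
```

```bash
python3 -c "
from h import *
im,E=snap('wrist'); M=T()
cv2.imwrite('pics/w6.png',cv2.resize(im[100:250,180:360,::-1],None,fx=4,fy=4))
print(M.round(3).tolist(), to([550.3,-132.2,240]),np.round(proj('wrist',E,[550.3,-132.2,121])),np.round(proj('wrist',E,(M@[0,0,98.5,1])[:3])))"
```

```text
[[0.038, 0.999, -0.0, 550.2], [0.999, -0.038, 0.004, -131.075], [0.004, -0.0, -1.0, 240.816], [0.0, 0.0, 0.0, 1.0]] [-0.11  0.01  0.08] [257. 181.] [256. 186.]
```

View pics/w6.png

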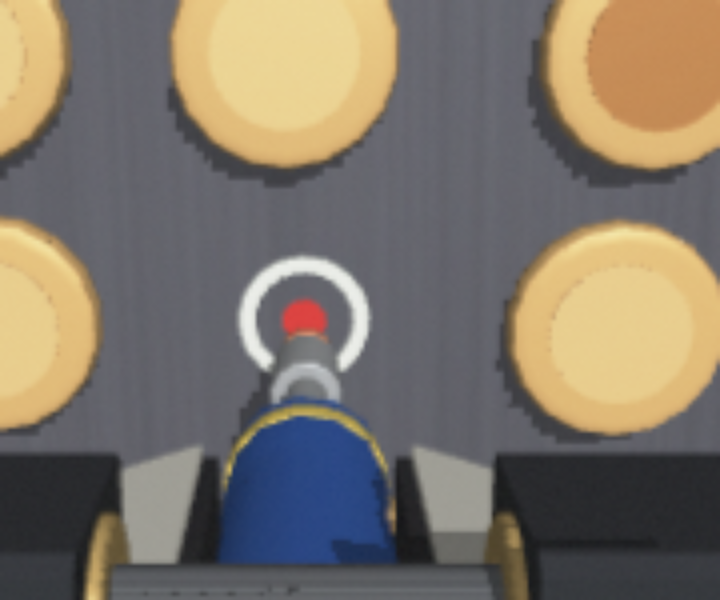

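The tip is on line with the mark (red dot at image (256,179.5), offset about 1.5 mm). Descending in small steps.

Emit:
{"op": "move_arm", "data": {
  "rows": [
    [1.5,0,0,0.8,0,-0.004,0],
    [1.5,0,0,0.6,0,0,0],
    [1.5,0,0,0.2,0,0,0],
    [1.5,0,0,0,0,0,0],
    [1.5,0,0,0,0,0,0]
  ]
}}

```text
clock: 15.38
tcp_pos: [550.3, -130.7, 223.4]
tool_rot: [2.262, 2.179, -0.0]
wrist_force: [0.1, 0.5, -0.7]
finger_gap: 23.8
```

Emit:
{"op": "move_arm", "data": {
  "rows": [
    [1.5,0,0,0.2,0,0,0],
    [1.5,0,0,0.2,0,0,0],
    [1.5,0,0,0.2,0,0,0],
    [1.5,0,0,0,0,0,0],
    [1.5,0,0,0,0,0,0]
  ]
}}

```text
clock: 15.8
tcp_pos: [550.8, -130.5, 217.7]
tool_rot: [2.261, 2.179, 0.0]
wrist_force: [-1.5, 1.0, 0.8]
finger_gap: 24.1
```

Emit:
{"op": "move_arm", "data": {
  "rows": [
    [1.5,0,0,0.2,0,0,0],
    [1.5,0,0,0,0,0,0],
    [1.5,0,0,0,0,0,0],
    [1.5,0,0,0,0,0,0]
  ]
}}

```text
clock: 16.13
tcp_pos: [550.9, -130.5, 216.3]
tool_rot: [2.261, 2.178, -0.0]
wrist_force: [-0.5, 0.2, 1.9]
finger_gap: 23.8
```

```bash
python3 -c "
from h import *
im,E=snap('wrist'); M=T()
f=[]
for i in range(8): snap('wrist'); f.append(robot.get_state()['wrist_force'][2])
print(M.round(3).tolist(),robot.get_state()['tcp_pos'],np.round(f,1),np.mean(f))
cv2.imwrite('pics/w7.png',cv2.resize(im[130:230,200:320,::-1],None,fx=6,fy=6))"
```

```text
[[0.037, 0.999, 0.001, 550.923], [0.999, -0.037, -0.002, -130.503], [-0.002, 0.002, -1.0, 216.307], [0.0, 0.0, 0.0, 1.0]] [ 550.91500115 -130.52205514  216.16387133] [2.2 1.5 1.  1.4 1.5 1.9 1.2 2.2] 1.6208677433104535
```

View pics/w7.png

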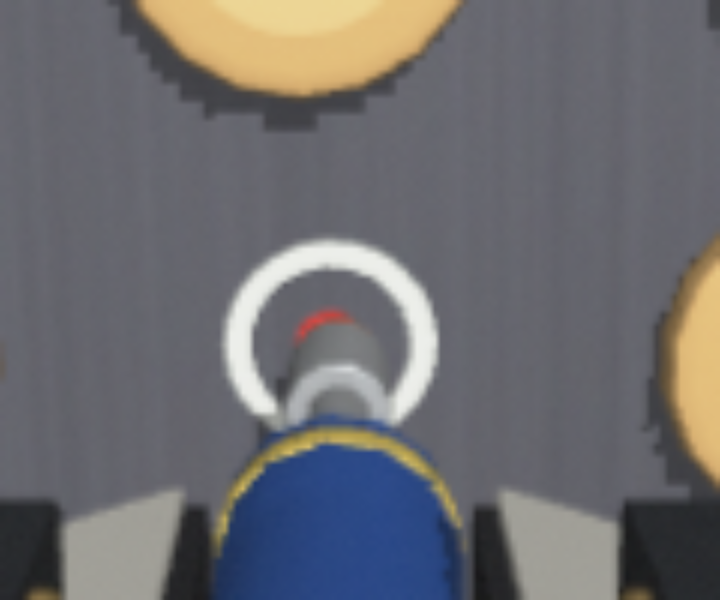

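The tip sits inside the ring (ring centre (330,345), sleeve ≈(338,352), so about 2 mm off). Contact is about 2.9 N with roughly 3–4 mm of press. Now hold.

Emit:
{"op": "move_arm", "data": {
  "rows": [
    [1.5,0,0,0,0,0,0],
    [1.5,0,0,0,0,0,0],
    [1.5,0,0,0,0,0,0],
    [1.5,0,0,0,0,0,0],
    [1.5,0,0,0,0,0,0],
    [1.5,0,0,0,0,0,0],
    [1.5,0,0,0,0,0,0],
    [1.5,0,0,0,0,0,0],
    [1.5,0,0,0,0,0,0],
    [1.5,0,0,0,0,0,0],
    [1.5,0,0,0,0,0,0],
    [1.5,0,0,0,0,0,0]
  ]
}}

```text
clock: 17.58
tcp_pos: [550.9, -130.5, 216.2]
tool_rot: [2.261, 2.178, -0.0]
wrist_force: [-1.4, 0.3, 0.6]
finger_gap: 23.9
```

Emit:
{"op": "move_arm", "data": {
  "rows": [
    [1.5,0,0,0,0,0,0],
    [1.5,0,0,0,0,0,0],
    [1.5,0,0,0,0,0,0],
    [1.5,0,0,0,0,0,0],
    [1.5,0,0,0,0,0,0],
    [1.5,0,0,0,0,0,0],
    [1.5,0,0,0,0,0,0],
    [1.5,0,0,0,0,0,0],
    [1.5,0,0,0,0,0,0],
    [1.5,0,0,0,0,0,0],
    [1.5,0,0,0,0,0,0],
    [1.5,0,0,0,0,0,0]
  ]
}}

```text
clock: 18.58
tcp_pos: [550.9, -130.5, 216.2]
tool_rot: [2.261, 2.178, -0.0]
wrist_force: [-0.0, -0.3, 1.2]
finger_gap: 24.3
```

```bash
python3 -c "
from h import *
f=[]
for i in range(16): snap('wrist'); f.append(robot.get_state()['wrist_force'][2])
s=robot.get_state(); print(T().round(3).tolist(),s['finger_gap'],s['clock'],np.mean(f))"
```

```text
[[0.037, 0.999, 0.001, 550.909], [0.999, -0.037, -0.002, -130.549], [-0.002, 0.001, -1.0, 216.169], [0.0, 0.0, 0.0, 1.0]] 24.210523460449522 19.3833 1.2674425251665384
```

```bash
python3 -c "
from h import *
print(robot.close_job())"
```

```text
the job is handed in; nothing more can be done
None
```

The upper tray is out at its stop. The blue thermometer is being held upright on the ringed spot with its tip part-way in, and I handed the job in at about 19.4 s of the 64 s allowed. No verdict was reported.

- **Tray:** I hooked closed fingers behind the front rim and pulled until it stalled with 15–28 N on the wrist. In the camera the mark then lay about 75 mm in front of the cover edge, as described for the stop.
- **Thermometer:** I took the larger one from the grey holder, lifted it about 185 mm clear and lowered it onto the mark in small steps. I held it there for over 3 s before handing in.
- **Last checks:**
  - Tilt was about 0.002 rad.
  - The tip was about 2 mm from the ring's centre in the last close-up.
  - Push on the tray was about 2.6 N after allowing for the thermometer's weight.
  - The pose did not move by more than 0.1 mm during the hold, and the grip gap was 24 mm.
- **Press depth:** the force gives about 4 mm of press and the height gives about 3.3 mm. The two differ slightly, but both are well inside the 1–7.2 mm allowed.
- **Not checked:** I did not look again at the lower tray or the other things on the table after the move, but I saw no sign of contact with them. No check failed.

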